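# Load the weighing shuttle and hold its index plunger back

### The job

Stand three of the four brass check weights upright on the floor of the shuttle tray and leave the fourth where it stands on the bench. Then grip the black knob of the index plunger, pull it straight up all the way to its stop, and finish holding it there, so that the tray is unlocked and a colleague can slide it on to the balance: do not let go, do not slide the tray yourself, and leave the other things on the bench where they are.

Things in the scene. Friction and masses are not known exactly. Their poses are not given: they have to be found in the camera images.
- weight_1_centre (a point): the centre (half-way up, 16 mm above its foot) of one of four identical brass check weights: upright turned weight, round body of 22 mm diameter from its foot to 23 mm up, then a knob of 13 mm diameter to the top at 32 mm; 0.1 kg nominal (varies), loose, z up. The four stand in a loose row on the bench to the right of the shuttle, about 60 mm or more from each other.
- weight_2_centre (a point): the centre (half-way up, 16 mm above its foot) of one of four identical brass check weights: upright turned weight, round body of 22 mm diameter from its foot to 23 mm up, then a knob of 13 mm diameter to the top at 32 mm; 0.1 kg nominal (varies), loose, z up. The four stand in a loose row on the bench to the right of the shuttle, about 60 mm or more from each other.
- weight_3_centre (a point): the centre (half-way up, 16 mm above its foot) of one of four identical brass check weights: upright turned weight, round body of 22 mm diameter from its foot to 23 mm up, then a knob of 13 mm diameter to the top at 32 mm; 0.1 kg nominal (varies), loose, z up. The four stand in a loose row on the bench to the right of the shuttle, about 60 mm or more from each other.
- weight_4_centre (a point): the centre (half-way up, 16 mm above its foot) of one of four identical brass check weights: upright turned weight, round body of 22 mm diameter from its foot to 23 mm up, then a knob of 13 mm diameter to the top at 32 mm; 0.1 kg nominal (varies), loose, z up. The four stand in a loose row on the bench to the right of the shuttle, about 60 mm or more from each other.
- tray_floor (a point): centre of the inner floor of the shuttle tray, 13 mm above the bench: an open aluminium tray, inside 72 mm along its own x by 104 mm along its own y, walls 4 mm thick and 14 mm high above the floor (rim 27 mm above the bench). z up; x points (at yaw 0 away from the robot) to the index plunger, whose axis lies 65 mm from this point along +x; y is the slide direction. The shuttle's dark steel base plate (162x214x8 mm, fixed to the bench) lies under it.
- tray (a joint): slide of the tray along the shuttle's +y, 0 (home, where the plunger locks it) to 0.060 m; at home the pin sits in a seat hole in the tray's ear; with the pin out only friction (about 3 N) holds the tray.
- plunger_knob (a point): centre of the index plunger's round black pull knob: neck 23 mm in diameter from 11 mm to 1 mm below this point, head 29 mm in diameter from 1 mm below to 11 mm above it (knob 22 mm high in all, its underside 52 mm above the bench at rest). Below the knob a brass housing of 17 mm diameter runs 14 mm down to a grey bracket (top 38 mm above the bench). The point rises with the knob. z up, the direction of pull; turning has no effect.
- plunger (a joint): travel of the index plunger, upward: 0 = sprung down, its 8 mm pin through the seat hole in the tray's ear (8 mm thick); 0.016 m = fully back against its stop. The spring pulls it down with 6 N at rest, rising to 12.4 N fully back, and returns it at once when let go.
- padlock: bystander, loose: brass padlock lying flat, 60x42x14 mm; origin at the centre of its underside
- tag_bundle: bystander, loose: bundle of card tags lying flat, 31x61x10 mm; origin at the centre of its underside
- stapler: bystander, loose: desk stapler standing on its base, 32x136x43 mm; origin at the centre of its underside
- marker: bystander, loose: marker pen lying flat near the front edge of the bench, 17x135x16 mm; origin at the centre of its underside

How it is judged:
By the outcome, as a careful person would: the job done as asked, in the order asked, and still so for the second after the job is handed in, while the arm keeps its last pose, push and grip.
It also fails if it takes over 72 s, if anything falls off the work surface, if the arm or the gripper's body presses on something with over 40 N, if the wrist force passes 120 N, or if a joint passes its speed limit or range.

### The arm

A 6-joint arm with a two-finger parallel gripper is mounted at the origin on a cart in front of the work surface, level with it; the furniture and walls round the work are solid. World frame = base frame: x ahead of the robot, y to its left, z up, the work surface at z = 0. Lengths are in m, angles in degrees, forces in N, time in s.
With the tool pointing down it reaches from about 0.4 to 0.825 m from the base axis. Payload 7 kg.
Tool frame: the origin (TCP) lies at the very end of the fingers, on their centre line; the grasp point (between the pads) lies 19 mm behind it (grasp_offset is the x of the grasp point in the tool frame, in m); x points along the fingers, y is the direction in which the jaws open and shut, and the axes are right-handed (so a half turn about x gives the same grasp; the last joint's range is limited). The gripper opens to 88 mm and grips with 3 to 60 N. Pads are 19 mm wide; open, the fingers measure 130 mm over their backs; the gripper's body (78 mm by 193 mm) begins 47 mm behind the grasp point.
Start: joints at [-54.941, 20.546, 0.682, 0, -70.136, -16.507], TCP at [0.215, -0.64, 0.227] pointing down, gripper open.
Joint ranges: [-176.03, 176.03], [-82.01, 121.73], [-58.28, 71.71], [-173.87, 95.51], [-174.79, -0.11], [-173.66, 173.66]. Speed limits (degrees/s): [136.94, 136.94, 172.46, 180, 180, 180].

### API

Orientations are given as [roll, pitch, yaw] about the fixed x, y, z axes, in that order (R = Rz(yaw) Ry(pitch) Rx(roll)).
In Python, from plant import get_obs, snapshot, close_job, grasp_offset gives the robot as it stands.
- The arm moves only by the tool carry_out, never from a script. Its argument "series" is a list that holds one entry, the list of rows, each a list of 6 numbers: the shift along the tool's x, y, z in mm, then the turn, a rotation vector about the tool's x, y, z in degrees. A call has 1 to 10 rows; each row is the pose to reach, as a shift and turn from the pose commanded when the call began, along the tool's axes at that moment; what a row does not reach only later rows make up. A row lasts 1/8 s, in which the tool goes at most 62.5 mm and 10.7 degrees, less where a joint would pass 70% of its speed; a pose out of reach is approached as far as the arm can. A call with a gripper value outside its range is refused whole. "hand" is the gripper's target within -1 to 1 (shut at 1, half-way at 0, fully open at -1), set as the call begins (left out, the last holds). The fingers move at their own pace and stop on an object; the grip force is fixed at half the most. Time passes only in rows, so rows that repeat a pose let the fingers close. It gives the time, the measured TCP pose, the force and the opening at its end, in the units of the state.
- get_obs(): the state, without advancing time (a new reading comes with each control period).
- snapshot(name): name is "side" or "top"; returns a dict with "color" (480x640x3 uint8, red, green, blue), "fx", "fy", "cx", "cy" (pixels), "eye" and "attitude" of the camera in the world. Camera axes: x right, y down, z forward; pixel columns grow to the right and rows downward; lengths in m; the calibration is good to about 2 mm. A picture is of the moment at which its call begins. There is no depth.
- close_job(): hands the job in, once; it reports no verdict.
The state is a dict: "clock": time; "joint_pos": joint angles; "qvel": joint speeds; "tau": joint torques, N m; "tool_pos": TCP position; "orientation": TCP orientation; "force": force on the tool from outside, world axes, zero at the start; "moment": the same for the moment, N m; "opening": finger opening in m.
Only numpy, scipy, OpenCV 4.12 (cv2) and the standard library are available. Lean on these libraries where they do the work, as an engineer would, in place of code of your own. Each camera call takes 0.05 s, during which the arm holds its last target.

## Working session

There is one attempt and no reset: what is moved stays moved. The work goes in short steps, Python scripts to look and compute and a tool call to move; the robot and the scene stay as the last step left them, time stands still between calls to the robot, and variables do not carry over. Pictures are saved under pics/ and viewed, and the job is handed in when it is done.

Besides the shell and the picture viewer there is one more tool, called after ">>>" as name(argument=value, ...), one argument or row to a line, values as JSON. carry_out: Moves the arm, as the interface text tells. Its arguments: {"type":"object","properties":{"series":{"type":"array","items":{"type":"array","items":{"type":"array","items":{"type":"number"}}}},"hand":{"type":"number"}},"required":["series"]}

```bash
mkdir -p pics; ls; python3 - <<'E'
from plant import get_obs, snapshot, grasp_offset
import cv2
print(get_obs(), grasp_offset)
for n in("side","top"):
    s=snapshot(n); cv2.imwrite(f"pics/{n}0.png",s["color"][:,:,::-1]); print({k:v for k,v in s.items() if k!="color"})
E
```

```text
pics
{'clock': 0.0, 'joint_pos': array([-5.49414328e+01,  2.05923796e+01,  6.33245844e-01, -2.05359945e-02,
       -7.01365231e+01, -1.65083064e+01]), 'qvel': array([-0.02050638, -0.08350666, -0.07042625,  0.03622486,  0.05011454,
       -0.03990187]), 'tau': array([ 1.39874439e-03, -5.82722354e+01,  2.93060035e+01,  6.99756235e+00,
        7.08594176e-03, -2.12913192e-04]), 'tool_pos': array([ 0.21457261, -0.63945968,  0.22560672]), 'orientation': array([ 95.09997441,  89.90241382, 113.64324137]), 'force': array([-0.93700269, -0.07701738,  0.38047013]), 'moment': array([ 0.01674605, -0.04552805, -0.04156456]), 'opening': 0.08767527005559032} -0.0188
{'fx': 487.2211596578932, 'fy': 487.2211596578932, 'cx': 318.0080455367862, 'cy': 245.91828413411446, 'eye': array([ 0.3308907 , -0.82860507,  0.43154866]), 'attitude': array([-115.06738051,    0.13637575,  -14.19915273])}
{'fx': 462.8450083984619, 'fy': 462.8450083984619, 'cx': 313.3852892583105, 'cy': 230.97178011617223, 'eye': array([ 0.45665677, -0.06400605,  0.94945834]), 'attitude': array([-1.75223140e+02,  1.67662745e-01, -8.96060737e+01])}
```

View pics/side0.png

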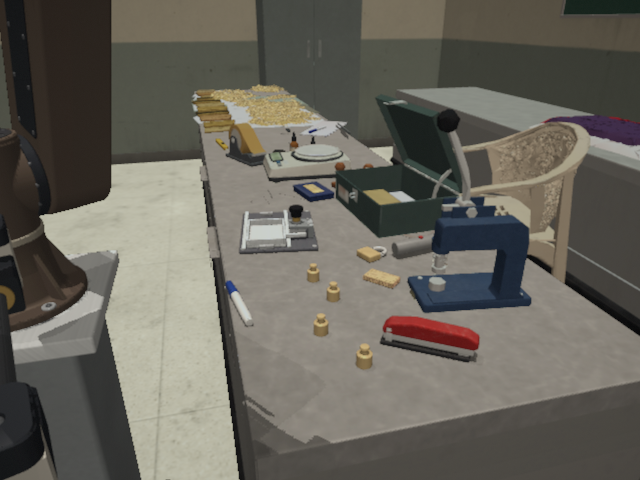

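View pics/top0.png

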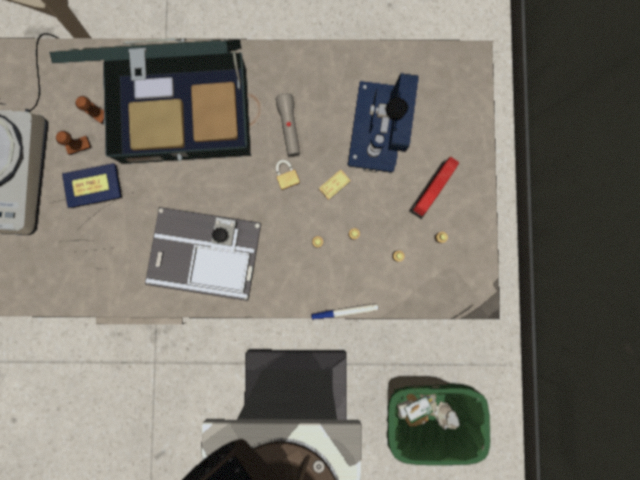

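The side view shows the weights near (313,272), (333,291), (321,325) and (364,356), with the tray near (270,232). In the top view the tray is near (220,268) and the knob near (220,235). Next I'll measure these from masks.

```bash
cat > h.py <<'E'
import numpy as np, cv2
from scipy.spatial.transform import Rotation as R
from plant import get_obs, snapshot, grasp_offset
def rays(s,uv):
    uv=np.atleast_2d(np.array(uv,float))
    d=np.c_[(uv[:,0]-s["cx"])/s["fx"],(uv[:,1]-s["cy"])/s["fy"],np.ones(len(uv))]
    return d@R.from_euler("xyz",s["attitude"],degrees=True).as_matrix().T
def plane(s,uv,z):
    d=rays(s,uv); e=np.array(s["eye"]); return e+d*((z-e[2])/d[:,2])[:,None]
def proj(s,P):
    M=R.from_euler("xyz",s["attitude"],degrees=True).as_matrix()
    c=(np.atleast_2d(P)-s["eye"])@M
    return np.c_[c[:,0]/c[:,2]*s["fx"]+s["cx"],c[:,1]/c[:,2]*s["fy"]+s["cy"]]
def tri(a,ua,b,ub):
    p,q=a["eye"],b["eye"]; d=rays(a,ua)[0]; e=rays(b,ub)[0]
    t=np.linalg.lstsq(np.c_[d,-e],q-p,rcond=None)[0]
    A,B=p+d*t[0],q+e*t[1]; return (A+B)/2,np.linalg.norm(A-B)
def rv(): 
    o=get_obs(); return o
def crop(s,box,k,name):
    x,y,w,h=box; cv2.imwrite(name,cv2.resize(s["color"][y:y+h,x:x+w,::-1],None,fx=k,fy=k,interpolation=cv2.INTER_CUBIC))
E
python3 - <<'E'
from h import *
np.set_printoptions(precision=4,suppress=True)
t=snapshot("top"); s=snapshot("side")
crop(t,(140,200,130,105),6,"pics/t_tray.png"); crop(s,(230,195,100,65),8,"pics/s_tray.png")
crop(t,(300,215,160,60),5,"pics/t_w.png"); crop(s,(295,250,90,130),4.5,"pics/s_w.png")
for n,im,roi in(("top",t,(300,222,160,45)),("side",s,(295,255,85,120))):
    x,y,w,h=roi; hsv=cv2.cvtColor(im["color"][y:y+h,x:x+w],cv2.COLOR_RGB2HSV)
    m=cv2.inRange(hsv,(12,75,70),(35,255,255))
    N,l,st,c=cv2.connectedComponentsWithStats(m)
    for i in range(1,N):
        if st[i,4]>25:
            b=st[i]; uv=c[i]+[x,y]
            print(n,uv,b[0]+x,b[1]+y,b[2:],plane(im,uv,.018)[0])
E
```

```text
top [353.7788 233.2019] 348 228 [ 12  12 104] [ 0.5305 -0.1423  0.018 ]
top [441.2018 237.0263] 435 232 [ 13  11 114] [ 0.5239 -0.3185  0.018 ]
top [317.1509 241.3491] 312 236 [ 11  12 106] [ 0.5135 -0.0685  0.018 ]
top [398.217  255.6321] 393 250 [ 12  12 106] [ 0.4859 -0.2315  0.018 ]
side [369.5739 257.3826] 357 255 [ 23   8 115] [ 0.6293 -0.0458  0.018 ]
side [312.8764 272.9831] 307 263 [ 12  19 178] [ 0.5099 -0.0798  0.018 ]
side [372.4239 276.0652] 363 269 [ 17  16 184] [ 0.6091 -0.1173  0.018 ]
side [332.6779 292.1923] 327 282 [ 13  20 208] [ 0.5259 -0.1536  0.018 ]
side [320.4906 325.2959] 314 313 [ 14  24 267] [ 0.4821 -0.242   0.018 ]
side [363.9116 356.8689] 356 344 [ 16  25 328] [ 0.5202 -0.3286  0.018 ]
```

View pics/t_tray.png

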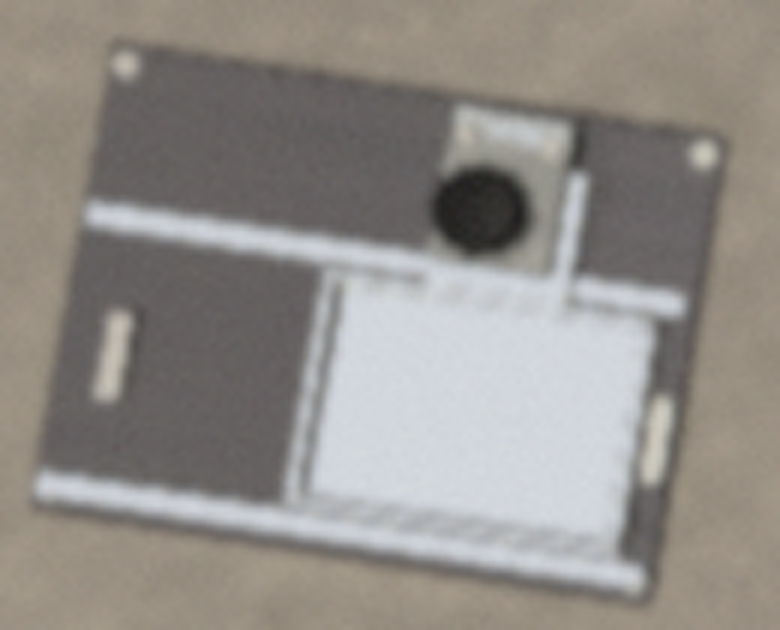

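View pics/s_tray.png

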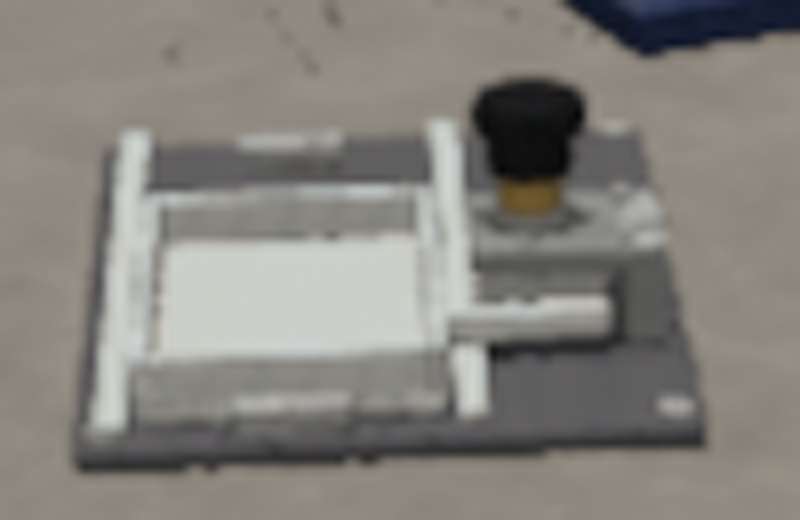

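View pics/t_w.png

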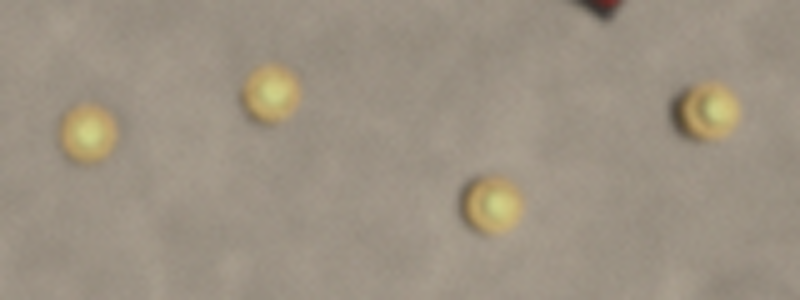

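View pics/s_w.png

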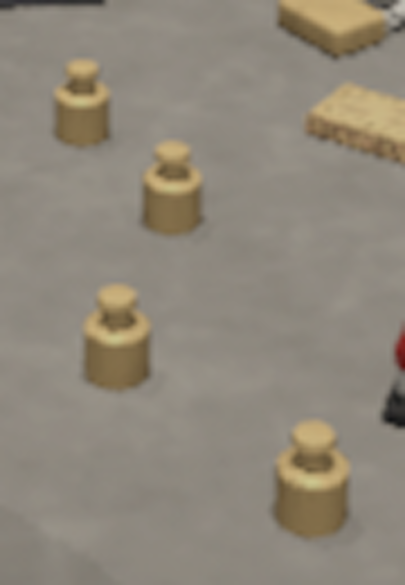

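```bash
python3 - <<'E'
from h import *
np.set_printoptions(precision=4,suppress=True)
t=snapshot("top"); s=snapshot("side")
f=lambda u,v,k,x,y:(x+(u+.5)/k-.5,y+(v+.5)/k-.5)
def dark(im,box,th):
    x,y,w,h=box; m=(im["color"][y:y+h,x:x+w].max(2)<th).astype(np.uint8)
    N,l,st,c=cv2.connectedComponentsWithStats(m); i=1+st[1:,4].argmax(); print(st[i]); return c[i]+[x,y]
kt=dark(t,(205,222,30,28),60); ks=dark(s,(285,200,25,22),50)
print(kt,ks,"top@.072",plane(t,kt,.072),"side@.064",plane(s,ks,.064),tri(t,kt,s,ks))
g=lambda u,v:f(u,v,6,140,200)
sc=plane(t,[g(125,65),g(703,155)],.009); print("screws",sc)
d=sc[0]-sc[1]; print("yaw",np.degrees(np.arctan2(-d[0],d[1])))
# plate corners
pc=plane(t,[g(112,42),g(730,140),g(648,602),g(34,507)],.008); print(pc,pc.mean(0))
d=pc[0]-pc[1];d2=pc[3]-pc[2];d3=pc[1]-pc[2];
print([np.degrees(np.arctan2(-q[0],q[1])) for q in(d,d2)],np.degrees(np.arctan2(d3[1],d3[0])),np.linalg.norm(d),np.linalg.norm(d3))
yaw=np.radians(-8.8); k=plane(t,kt,.072)[0]; F=k-65e-3*np.array([np.cos(yaw),np.sin(yaw),0]); F[2]=.013
print("floor",F)
Rz=R.from_euler("z",yaw).as_matrix()
def box(a,b,z): return np.array([[a,b,0],[a,-b,0],[-a,-b,0],[-a,b,0]])@Rz.T+[F[0],F[1],z]
for n,im,(x,y,w,h,k_) in(("t",t,(140,200,130,105,6)),("s",s,(230,195,100,65,8))):
    v=cv2.resize(im["color"][y:y+h,x:x+w,::-1],None,fx=k_,fy=k_,interpolation=cv2.INTER_CUBIC)
    for a,b,z,c in((.036,.052,.013,(0,0,255)),(.040,.056,.027,(0,200,0))):
        p=(proj(im,box(a,b,z))-[x,y]+.5)*k_-.5
        cv2.polylines(v,[p.astype(np.int32)],True,c,1)
    cv2.imwrite(f"pics/{n}_fit.png",v)
E
```

```text
[  7   7  16  13 154]
[  4   5  14  13 132]
[219.5    234.6234] [295.7045 210.803 ] top@.072 [[0.5218 0.1176 0.072 ]] side@.064 [[0.5201 0.1143 0.064 ]] (array([0.5219, 0.1198, 0.0618]), np.float64(0.0013237506547142026))
screws [[0.5754 0.2529 0.009 ]
 [0.5458 0.055  0.009 ]]
yaw -8.494180448077868
[[0.5834 0.258  0.008 ]
 [0.5511 0.046  0.008 ]
 [0.3949 0.071  0.008 ]
 [0.4252 0.2788 0.008 ]] [0.4887 0.1635 0.008 ]
[np.float64(-8.6608823510397), np.float64(-8.29494899672074)] -9.10367920826357 0.21443829874185305 0.15823102232217176
floor [0.4576 0.1276 0.013 ]
```

View pics/t_fit.png

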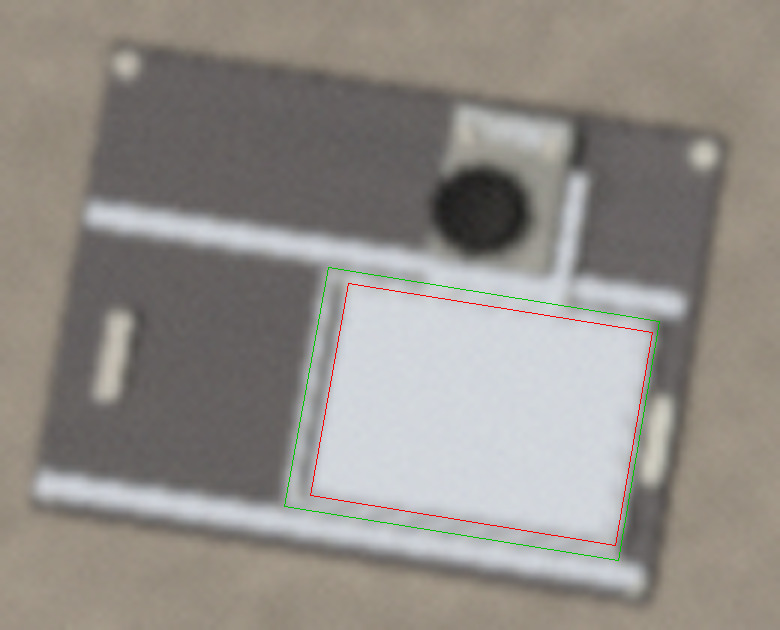

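View pics/s_fit.png

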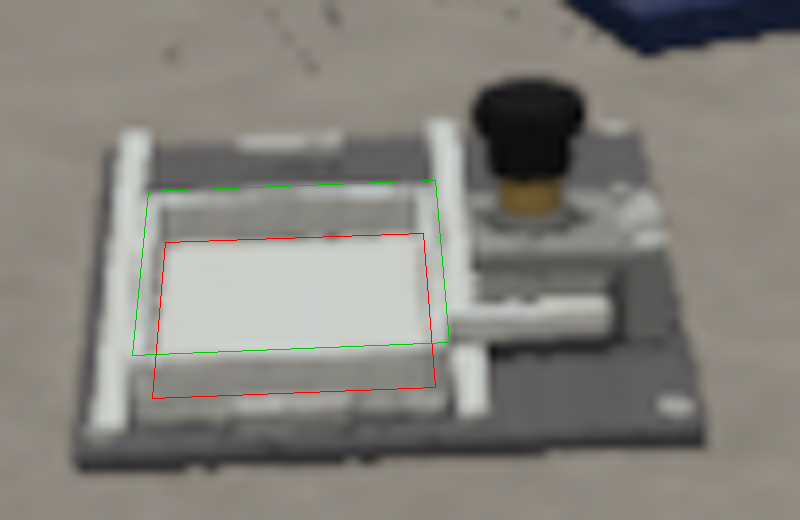

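```bash
cat >> h.py <<'E'
YAW=-8.6
def goto(p,yaw=YAW):
    """tool-frame shift (mm) and rotvec (deg) to reach TCP p, tool straight down, jaw axis along +-yaw"""
    o=get_obs(); M=R.from_euler("xyz",o["orientation"],degrees=True).as_matrix()
    best=None
    for a in(yaw,yaw+180):
        y=np.array([np.cos(np.radians(a)),np.sin(np.radians(a)),0]); x=np.array([0,0,-1.])
        T=np.c_[x,y,np.cross(x,y)]; r=R.from_matrix(M.T@T).as_rotvec(degrees=True)
        if best is None or np.linalg.norm(r)<np.linalg.norm(best): best=r
    print("t",o["clock"],"tcp",o["tool_pos"].round(4),"F",o["force"].round(1),"open",round(o["opening"],4),"q6",o["joint_pos"].round(1))
    print("shift",(M.T@(np.array(p)-o["tool_pos"])*1e3).round(1),"turn",best.round(2))
E
python3 -c "
from h import *
goto((.5135,-.0685,.10)); o=get_obs(); print(R.from_euler('xyz',o['orientation'],degrees=True).as_matrix().round(3))"
```

```text
t 0.3 tcp [ 0.2147 -0.6398  0.2262] F [-0.9 -1.5 -0.5] open 0.0875 q6 [-54.9  20.6   0.7  -0.  -70.1 -16.5]
shift [126.5 446.5 465. ] turn [-6.285e+01  1.000e-02 -3.000e-02]
[[-0.    -0.318  0.948]
 [ 0.001  0.948  0.318]
 [-1.     0.001 -0.   ]]
```

>>> carry_out(
  series=[
    [[6,22,23,-3,0,0],[19,67,70,-9,0,0],[38,134,140,-19,0,0],[57,201,209,-28,0,0],[76,268,279,-38,0,0],[95,335,349,-47,0,0],[108,380,396,-55,0,0],[118,416,434,-60,0,0],[125,440,458,-63,0,0],[126.5,446.5,465,-63,0,0]],
  ],
  hand=-0.14,
)

```text
clock: 1.55
tool_pos: [0.4862, -0.1207, 0.112]
orientation: [-81.4, 89.9, 0.3]
force: [2.0, -1.2, -0.3]
opening: 0.0499
```

>>> carry_out(
  series=[
    [[0,0,0,0,0,0],[0,0,0,0,0,0]],
  ],
)

```text
clock: 1.8
tool_pos: [0.4851, -0.1224, 0.1118]
orientation: [102.8, 90.0, -175.6]
force: [0.0, -1.2, 0.6]
opening: 0.0497
```

```bash
python3 -c "
from h import *
goto((.5135,-.0685,.05))
for n in('side','top'):
  s=snapshot(n); cv2.imwrite(f'pics/{n}1.png',s['color'][:,:,::-1])"
```

```text
t 1.8 tcp [ 0.4851 -0.1224  0.1118] F [ 0.  -1.2  0.6] open 0.0497 q6 [  8.4  10.5 -29.9  -0.  -49.6 -16.8]
shift [ 61.8 -20.2  57.5] turn [ 0.22 -0.01 -0.03]
```

View pics/side1.png

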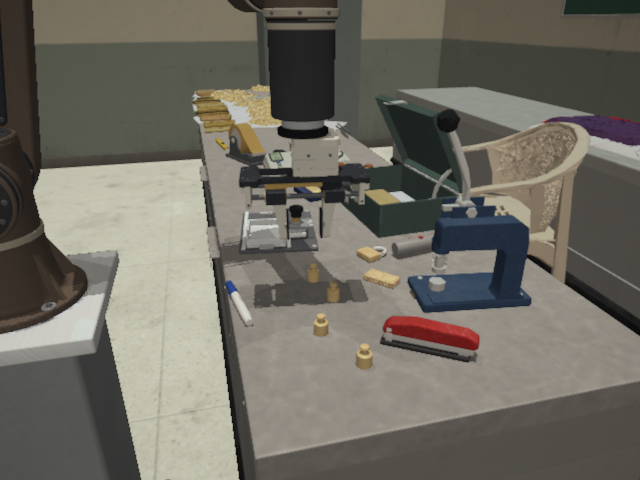

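The gripper hangs near (305,200), clear of everything, with the weights undisturbed. It stopped short because of the speed limit, so I'll continue to above the first weight.

>>> carry_out(
  series=[
    [[15,-5,14,0,0,0],[40,-13,37,0,0,0],[56,-18,52,0,0,0],[62,-20,57.5,0,0,0],[62,-20,57.5,0,0,0],[62,-20,57.5,0,0,0]],
  ],
)

```text
clock: 2.65
tool_pos: [0.5136, -0.069, 0.0504]
orientation: [-74.0, 90.0, 7.6]
force: [0.1, 0.8, -0.4]
opening: 0.0501
```

```bash
python3 -c "
from h import *
goto((.5135,-.0685,.013))
s=snapshot('top'); crop(s,(250,180,130,105),6,'pics/t2.png')
s=snapshot('side'); crop(s,(240,180,130,115),5,'pics/s2.png')"
```

```text
t 2.65 tcp [ 0.5136 -0.069   0.0504] F [ 0.1  0.8 -0.4] open 0.0501 q6 [ 14.1  16.7 -31.6   0.  -41.6 -22.5]
shift [37.4  0.2  0.5] turn [0.14 0.01 0.03]
```

View pics/s2.png

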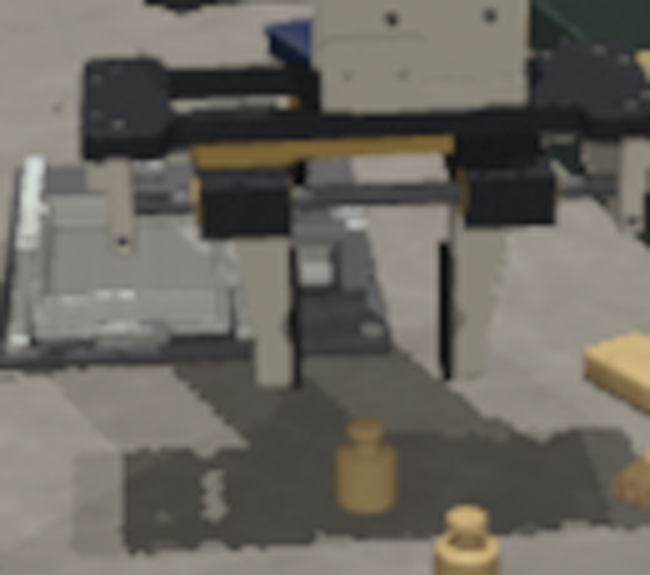

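The fingers straddle the first weight, with the pad centre and the weight both near crop column 367. I'll descend and close.

>>> carry_out(
  series=[
    [[10,0,0.5,0,0,0],[25,0,0.5,0,0,0],[35,0,0.5,0,0,0],[37.5,0,0.5,0,0,0],[37.5,0,0.5,0,0,0]],
  ],
)

```text
clock: 3.38
tool_pos: [0.5135, -0.0683, 0.0121]
orientation: [115.1, 90.0, -163.3]
force: [-1.1, 0.2, -0.4]
opening: 0.05
```

>>> carry_out(
  series=[
    [[0,0,0,0,0,0],[0,0,0,0,0,0],[0,0,0,0,0,0],[0,0,0,0,0,0],[0,0,0,0,0,0]],
  ],
  hand=1,
)

```text
clock: 4.0
tool_pos: [0.5135, -0.0683, 0.0126]
orientation: [113.3, 90.0, -165.1]
force: [-1.8, 0.5, 4.2]
opening: 0.0193
```

```bash
cat >> h.py <<'E'
F0=np.array([.4573,.1278]); 
def spot(a,b,z):
    c,s=np.cos(np.radians(YAW)),np.sin(np.radians(YAW)); return (F0[0]+c*a-s*b,F0[1]+s*a+c*b,z)
E
python3 -c "
from h import *
goto(spot(0,.032,.09)); print(spot(0,.032,.09))"
```

```text
t 4.0 tcp [ 0.5135 -0.0683  0.0126] F [-1.8  0.5  4.2] open 0.0193 q6 [ 14.2  20.1 -33.6   0.  -36.4 -22.6]
shift [-77.4  84.3 217.7] turn [ 0.15 -0.   -0.01]
(np.float64(0.4620851309901987), np.float64(0.1594402041935042), 0.09)
```

```bash
python3 -c "
from h import *
s=snapshot('top'); crop(s,(250,180,130,105),6,'pics/t3.png')
s=snapshot('side'); crop(s,(260,200,120,100),6,'pics/s3.png'); print(get_obs()['opening'],get_obs()['force'])"
```

```text
0.01929323381586332 [-1.10411311  0.69390076  4.42471736]
```

View pics/s3.png

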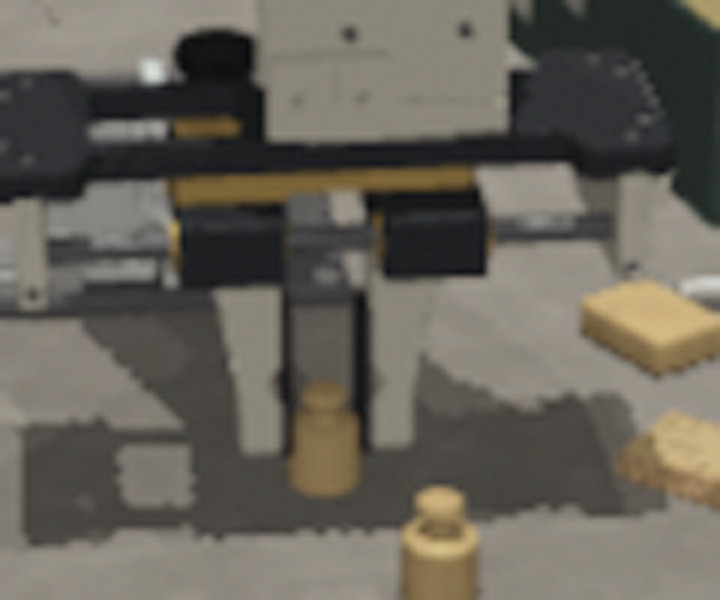

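View pics/t3.png

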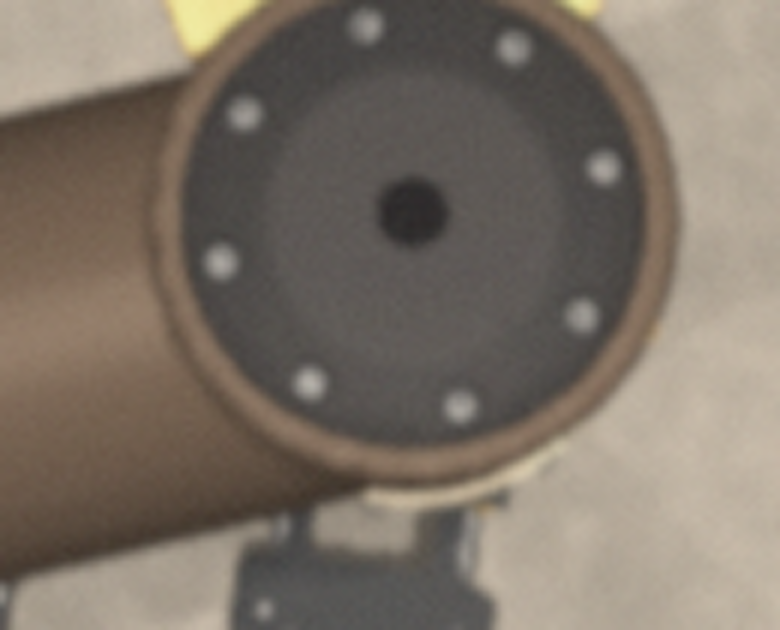

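```bash
python3 -c "
from h import *
s=snapshot('side')
u=lambda a,b:(260+(a+.5)/6-.5,200+(b+.5)/6-.5)
print('foot',plane(s,u(325,496),0),'body top front',plane(s,u(325,425),.023), 'knob top',plane(s,u(325,388),.032))
o=get_obs(); print(proj(s,o['tool_pos']), u(325,452))
# earlier feet
for v in((312.9,281.7),(332.7,301.5),(320.5,336.5),(363.9,368.5)): print(plane(s,v,0))"
```

```text
foot [[ 0.51084638 -0.08189387  0.        ]] body top front [[ 0.51148526 -0.07987091  0.023     ]] knob top [[ 0.51310168 -0.07349333  0.032     ]]
[[313.33397059 272.45450801]] (313.75, 274.9166666666667)
[[ 0.50983967 -0.07954547  0.        ]]
[[ 0.52603786 -0.15380602  0.        ]]
[[ 4.81368049e-01 -2.44897139e-01 -5.55111512e-17]]
[[ 5.20148762e-01 -3.30668381e-01 -5.55111512e-17]]
```

The weight sits between the pads, but the opening reads 19 mm where I expected 22. A small test lift will settle whether it is held.

>>> carry_out(
  series=[
    [[-5,0,0,0,0,0],[-15,0,0,0,0,0],[-20,0,0,0,0,0],[-20,0,0,0,0,0]],
  ],
)

```text
clock: 4.65
tool_pos: [0.5141, -0.0681, 0.0331]
orientation: [-67.4, 89.9, 14.2]
force: [-0.0, 0.2, -1.5]
opening: 0.0196
```

```bash
python3 -c "
from h import *
s=snapshot('side'); crop(s,(260,200,120,100),6,'pics/s4.png'); goto(spot(0,.032,.09))"
```

```text
t 4.7 tcp [ 0.5138 -0.0682  0.0327] F [ 0.3  0.6 -1.5] open 0.0195 q6 [ 14.2  18.2 -32.6  -0.  -39.1 -22.6]
shift [-57.3  84.6 217.6] turn [0.15 0.02 0.04]
```

View pics/s4.png

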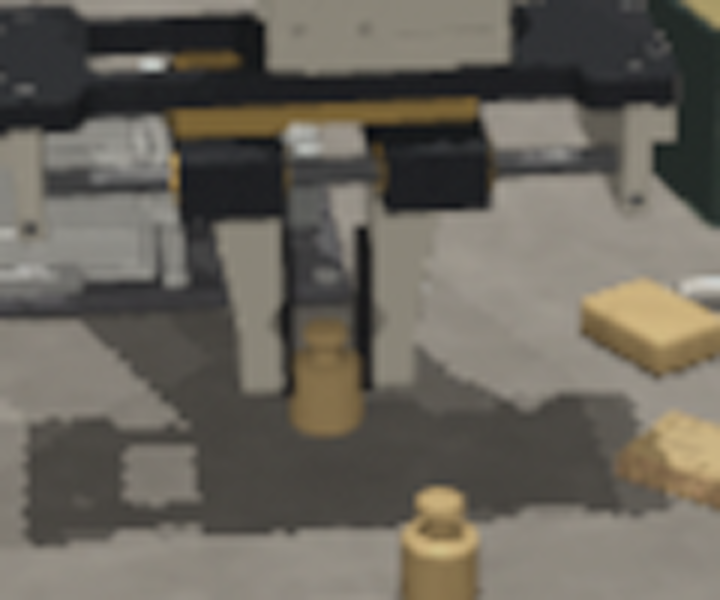

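The weight is held upright about 20 mm clear of the bench, so the low reading is just pad compliance. I'll carry it up and across to the far (+y) spot.

>>> carry_out(
  series=[
    [[-15,0,0,0,0,0],[-42,5,15,0,0,0],[-56,25,65,0,0,0],[-57,42,109,0,0,0],[-57,60,153,0,0,0],[-57,75,195,0,0,0],[-57,83,214,0,0,0],[-57,84.5,217.5,0,0,0],[-57,84.5,217.5,0,0,0],[-57,84.5,217.5,0,0,0]],
  ],
)

```text
clock: 5.95
tool_pos: [0.4621, 0.1585, 0.0895]
orientation: [128.9, 90.0, -149.6]
force: [-0.1, 0.1, -0.5]
opening: 0.0197
```

```bash
python3 -c "
from h import *
s=snapshot('side'); crop(s,(200,130,150,130),5,'pics/s5.png'); goto(spot(0,.032,.0268))"
```

```text
t 6.0 tcp [0.4621 0.1585 0.0895] F [ 0.3 -0.4 -1.8] open 0.0202 q6 [ 42.   11.1 -32.9   0.  -46.1 -50.6]
shift [62.7  0.1  0.9] turn [ 0.09 -0.01 -0.01]
```

View pics/s5.png

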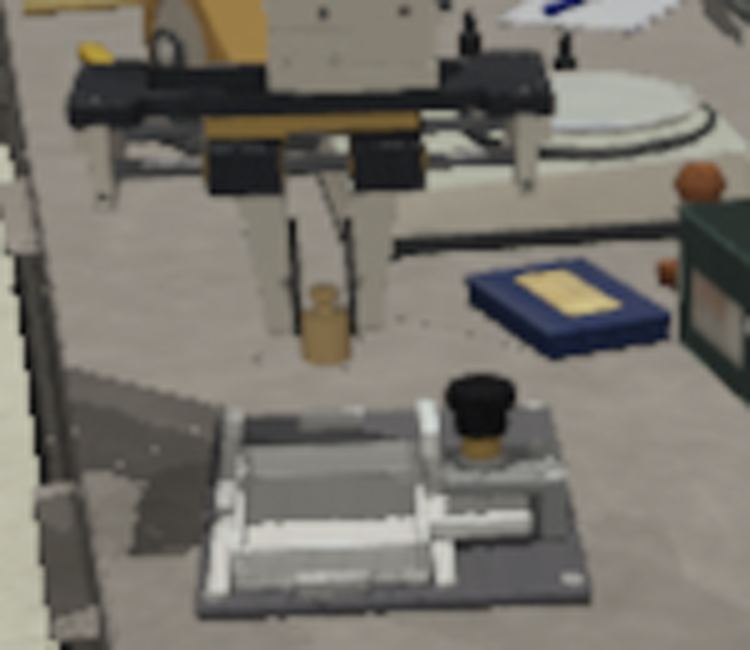

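The weight is still held upright and now hangs above the tray. Next I'll lower and release.

>>> carry_out(
  series=[
    [[12,0,1,0,0,0],[30,0,1,0,0,0],[46,0,1,0,0,0],[56,0,1,0,0,0],[61,0,1,0,0,0],[63,0,1,0,0,0],[63,0,1,0,0,0]],
  ],
)

```text
clock: 6.88
tool_pos: [0.4623, 0.1604, 0.0266]
orientation: [-47.6, 90.0, 33.9]
force: [0.4, -0.1, -0.7]
opening: 0.0192
```

>>> carry_out(
  series=[
    [[0,0,0,0,0,0],[0,0,0,0,0,0],[0,0,0,0,0,0]],
  ],
  hand=0.4,
)

```text
clock: 7.25
tool_pos: [0.4623, 0.1604, 0.0267]
orientation: [-44.4, 90.0, 37.2]
force: [-0.4, -0.5, 0.4]
opening: 0.0262
```

```bash
python3 -c "
from h import *
s=snapshot('side'); crop(s,(200,130,150,130),5,'pics/s6.png'); goto(spot(0,.032,.09))"
```

```text
t 7.3 tcp [0.4622 0.1604 0.0266] F [ 0.4 -0.4  0.1] open 0.0263 q6 [ 42.2  16.6 -36.5   0.  -36.9 -50.7]
shift [-63.4  -0.   -1. ] turn [0.15 0.02 0.02]
```

View pics/s6.png

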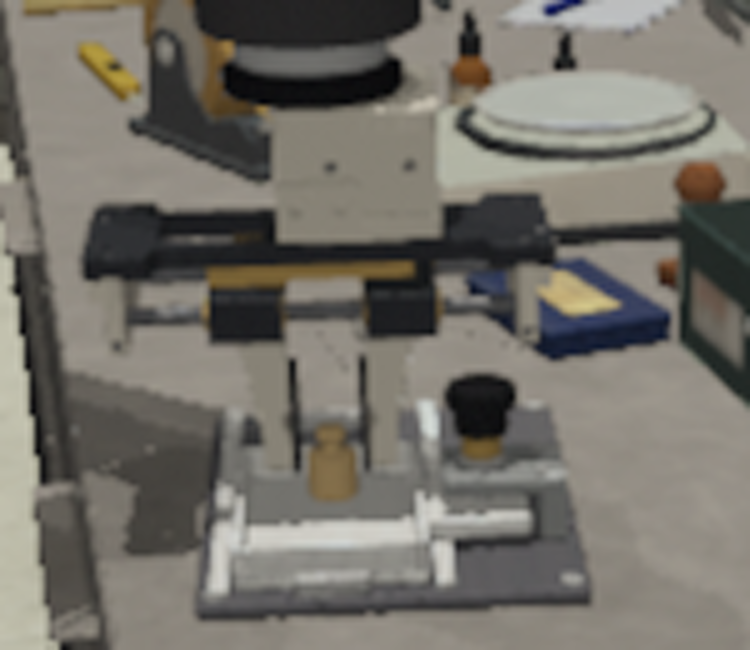

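The first weight stands on the tray floor and is released. I'll rise and go to the second weight.

>>> carry_out(
  series=[
    [[-8,0,0,0,0,0],[-25,0,0,0,0,0],[-45,0,0,0,0,0],[-60,0,0,0,0,0],[-63,0,0,0,0,0],[-63,0,0,0,0,0]],
  ],
)

```text
clock: 8.05
tool_pos: [0.4621, 0.1603, 0.0895]
orientation: [-22.6, 90.0, 58.9]
force: [-0.4, 0.3, 0.1]
opening: 0.0261
```

```bash
python3 -c "
from h import *
s=snapshot('side'); crop(s,(200,130,150,130),5,'pics/s7.png'); goto((.5303,-.1425,.055))"
```

```text
t 8.1 tcp [0.4618 0.1601 0.0891] F [ 0.4 -0.2 -0.2] open 0.0261 q6 [ 42.2  11.1 -32.8  -0.  -46.1 -50.7]
shift [  34.1 -112.2 -289.3] turn [ 0.15 -0.01 -0.02]
```

>>> carry_out(
  series=[
    [[0,-6,-15,0,0,0],[0,-20,-51,0,0,0],[0,-39,-101,0,0,0],[2,-58,-150,0,0,0],[10,-77,-200,0,0,0],[22,-95,-245,0,0,0],[31,-107,-276,0,0,0],[34,-112,-289,0,0,0],[34,-112,-289,0,0,0],[34,-112,-289,0,0,0]],
  ],
  hand=-0.14,
)

```text
clock: 9.35
tool_pos: [0.5303, -0.1416, 0.0555]
orientation: [54.8, 90.0, 136.4]
force: [-0.5, 0.1, -0.1]
opening: 0.0496
```

```bash
python3 -c "
from h import *
s=snapshot('side'); crop(s,(260,190,130,115),5,'pics/s8.png'); goto((.5303,-.1425,.0125))
crop(s,(220,195,110,65),6,'pics/s8b.png')"
```

```text
t 9.4 tcp [ 0.5304 -0.1413  0.0557] F [-0.2 -0.5 -0.2] open 0.0499 q6 [  5.5  18.8 -27.5  -0.  -43.8 -13.9]
shift [43.2 -0.  -1.2] turn [0.21 0.01 0.02]
```

View pics/s8.png

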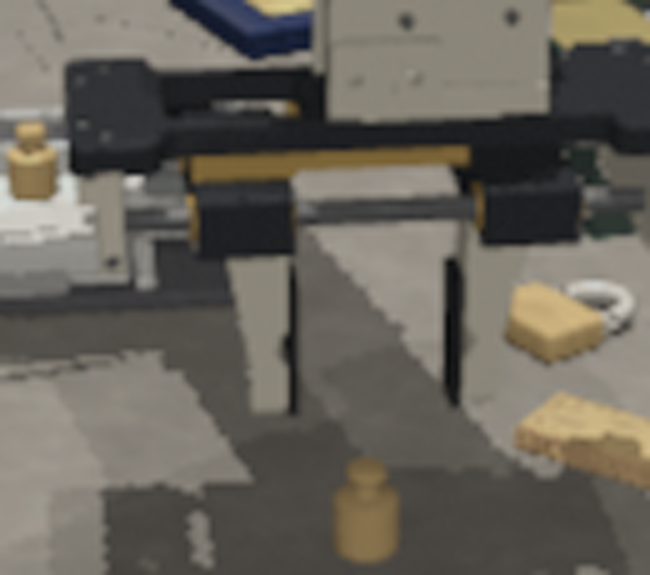

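View pics/s7.png

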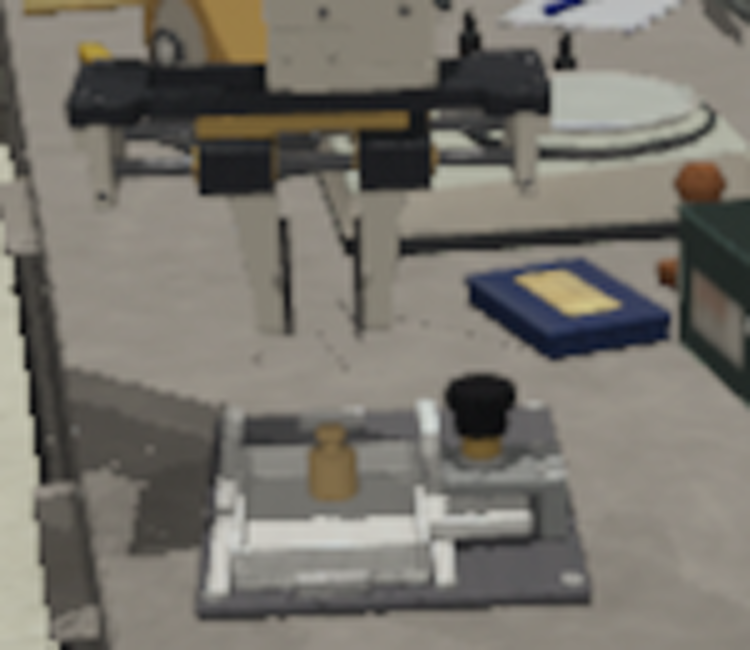

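The first weight is upright in the tray and the fingers straddle the second. The tag bundle is about 15 mm clear of the outer finger.

>>> carry_out(
  series=[
    [[10,0,-1,0,0,0],[27,0,-1,0,0,0],[40,0,-1,0,0,0],[43,0,-1,0,0,0],[43,0,-1,0,0,0]],
  ],
)

```text
clock: 10.02
tool_pos: [0.5303, -0.1429, 0.0123]
orientation: [112.3, 90.0, -166.1]
force: [0.6, 0.1, 0.1]
opening: 0.0501
```

>>> carry_out(
  series=[
    [[0,0,0,0,0,0],[0,0,0,0,0,0],[0,0,0,0,0,0],[0,0,0,0,0,0],[0,0,0,0,0,0]],
  ],
  hand=1,
)

```text
clock: 10.65
tool_pos: [0.5303, -0.143, 0.0126]
orientation: [-97.4, 90.0, -15.9]
force: [0.0, 0.2, 2.8]
opening: 0.0198
```

>>> carry_out(
  series=[
    [[-8,0,0,0,0,0],[-28,0,0,0,0,0],[-55,0,0,0,0,0],[-75,0,0,0,0,0],[-80,0,0,0,0,0],[-80,0,0,0,0,0]],
  ],
)

```text
clock: 11.4
tool_pos: [0.5302, -0.1429, 0.0924]
orientation: [-45.2, 90.0, 36.4]
force: [0.6, 0.1, -1.6]
opening: 0.0198
```

```bash
python3 -c "
from h import *
s=snapshot('side'); crop(s,(260,170,130,115),5,'pics/s9.png'); goto(spot(0,0,.09))"
```

```text
t 11.45 tcp [ 0.5298 -0.1429  0.0918] F [ 0.2 -0.3 -1.7] open 0.0194 q6 [  5.3  16.1 -25.3  -0.  -48.6 -13.8]
shift [  1.9 111.6 257.1] turn [ 0.14  0.   -0.05]
```

View pics/s9.png

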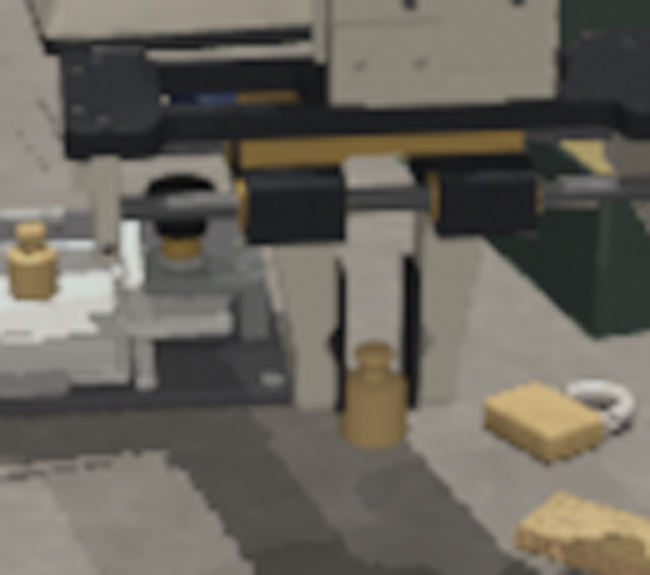

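The second weight is held upright. I'll move it above the tray centre.

>>> carry_out(
  series=[
    [[0,6,13,0,0,0],[0,20,46,0,0,0],[0,41,94,0,0,0],[0,62,142,0,0,0],[0,83,190,0,0,0],[0,100,230,0,0,0],[0,109,251,0,0,0],[0,111.5,257,0,0,0],[0,111.5,257,0,0,0],[0,111.5,257,0,0,0]],
  ],
)

```text
clock: 12.7
tool_pos: [0.4576, 0.1269, 0.0922]
orientation: [134.1, 90.0, -144.4]
force: [0.4, 0.7, -0.9]
opening: 0.0197
```

```bash
python3 -c "
from h import *
s=snapshot('side'); crop(s,(200,130,150,130),5,'pics/s10.png'); goto(spot(0,0,.0268))"
```

```text
t 12.75 tcp [0.4578 0.1268 0.0922] F [ 0.7  0.3 -1. ] open 0.0194 q6 [ 39.3   9.7 -34.3  -0.  -46.1 -47.8]
shift [65.4  0.6  0.9] turn [ 0.09 -0.02 -0.02]
```

View pics/s10.png

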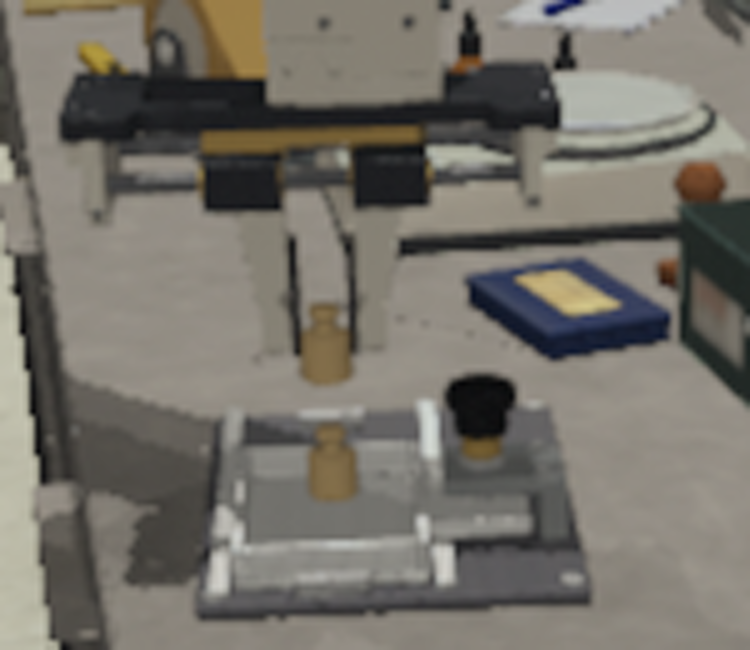

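>>> carry_out(
  series=[
    [[12,0.5,1,0,0,0],[32,0.5,1,0,0,0],[49,0.5,1,0,0,0],[59,0.5,1,0,0,0],[63,0.5,1,0,0,0],[65.5,0.5,1,0,0,0],[65.5,0.5,1,0,0,0]],
  ],
)

```text
clock: 13.62
tool_pos: [0.4576, 0.1288, 0.0271]
orientation: [-47.6, 90.0, 34.0]
force: [-0.4, -0.1, -1.2]
opening: 0.0196
```

>>> carry_out(
  series=[
    [[0,0,0,0,0,0],[0,0,0,0,0,0],[0,0,0,0,0,0]],
  ],
  hand=0.4,
)

```text
clock: 14.0
tool_pos: [0.4576, 0.1288, 0.0272]
orientation: [-43.5, 90.0, 38.0]
force: [0.0, 0.1, 0.7]
opening: 0.0262
```

>>> carry_out(
  series=[
    [[-8,0,0,0,0,0],[-25,0,0,0,0,0],[-45,0,0,0,0,0],[-60,0,0,0,0,0],[-63,0,0,0,0,0],[-63,0,0,0,0,0]],
  ],
)

```text
clock: 14.75
tool_pos: [0.4574, 0.1286, 0.09]
orientation: [-31.0, 90.0, 50.6]
force: [0.6, 0.1, 0.5]
opening: 0.0262
```

```bash
python3 -c "
from h import *
s=snapshot('side'); crop(s,(200,130,150,130),5,'pics/s11.png'); goto((.4857,-.232,.055))"
```

```text
t 14.8 tcp [0.4572 0.1285 0.0896] F [-0.4 -0.2 -0.3] open 0.0261 q6 [ 39.5   9.8 -34.5  -0.  -45.7 -48. ]
shift [  34.7  -81.3 -352.4] turn [ 0.14 -0.01 -0.02]
```

View pics/s11.png

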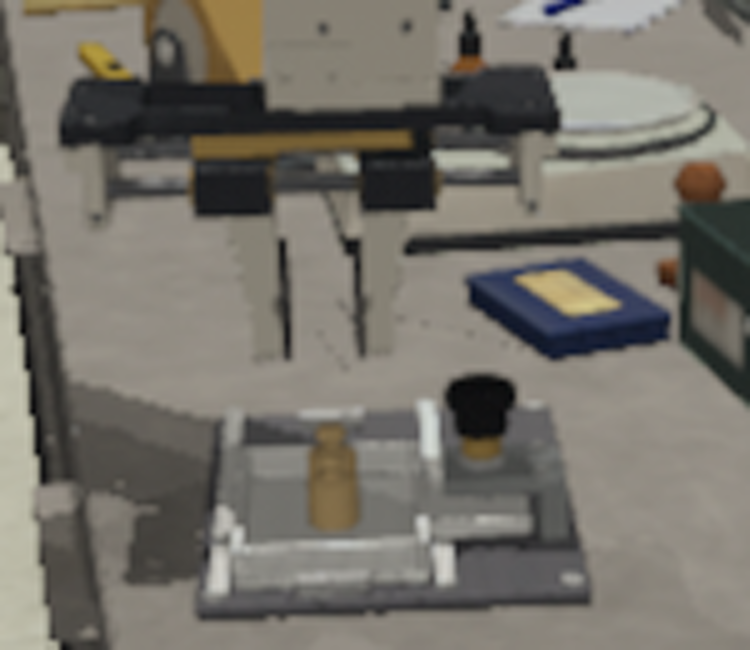

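Two weights now stand one behind the other in the tray. Next is the third.

>>> carry_out(
  series=[
    [[0,-4,-17,0,0,0],[0,-14,-60,0,0,0],[0,-27,-117,0,0,0],[0,-40,-174,0,0,0],[4,-53,-231,0,0,0],[14,-66,-285,0,0,0],[28,-76,-330,0,0,0],[34.5,-81,-352,0,0,0],[34.5,-81,-352,0,0,0],[34.5,-81,-352,0,0,0]],
  ],
  hand=-0.14,
)

```text
clock: 16.05
tool_pos: [0.4852, -0.2315, 0.0551]
orientation: [90.0, 89.9, 171.5]
force: [0.7, 0.1, -0.1]
opening: 0.0498
```

```bash
python3 -c "
from h import *
s=snapshot('side'); crop(s,(240,190,130,150),4,'pics/s12.png'); goto((.4857,-.232,.0125))"
```

```text
t 16.1 tcp [ 0.4855 -0.2311  0.0554] F [-0.5  0.3 -0.3] open 0.0496 q6 [ -4.6  17.9 -28.9  -0.  -43.2  -3.9]
shift [42.9 -0.3 -0.9] turn [ 0.17  0.   -0.02]
```

View pics/s12.png

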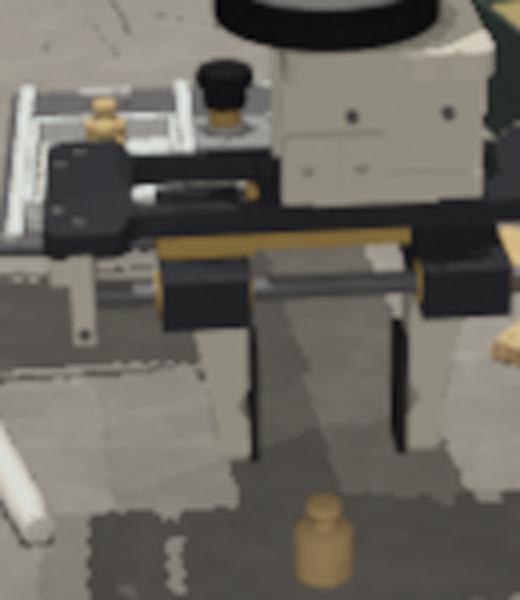

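The fingers are centred over the third weight at crop (323,540), and the marker is well clear.

>>> carry_out(
  series=[
    [[10,0,-1,0,0,0],[27,0,-1,0,0,0],[40,0,-1,0,0,0],[43,0,-1,0,0,0],[43,0,-1,0,0,0]],
  ],
)

```text
clock: 16.73
tool_pos: [0.4858, -0.2323, 0.0123]
orientation: [103.5, 90.0, -174.9]
force: [1.0, 0.3, 0.6]
opening: 0.0498
```

>>> carry_out(
  series=[
    [[0,0,0,0,0,0],[0,0,0,0,0,0],[0,0,0,0,0,0],[0,0,0,0,0,0],[0,0,0,0,0,0]],
  ],
  hand=1,
)

```text
clock: 17.35
tool_pos: [0.4856, -0.2325, 0.0126]
orientation: [140.2, 90.0, -138.2]
force: [-2.2, -0.1, 3.8]
opening: 0.0193
```

>>> carry_out(
  series=[
    [[-8,0,0,0,0,0],[-28,0,0,0,0,0],[-55,0,0,0,0,0],[-75,0,0,0,0,0],[-80,0,0,0,0,0],[-80,0,0,0,0,0]],
  ],
)

```text
clock: 18.1
tool_pos: [0.4856, -0.2323, 0.0924]
orientation: [-55.7, 90.0, 25.9]
force: [0.5, -0.3, -1.1]
opening: 0.0195
```

```bash
python3 -c "
from h import *
s=snapshot('side'); crop(s,(240,170,130,150),4,'pics/s13.png'); goto(spot(0,-.032,.09))"
```

```text
t 18.15 tcp [ 0.4852 -0.2323  0.0918] F [-0.8  0.1 -1.6] open 0.0193 q6 [ -4.7  15.2 -26.7  -0.  -48.2  -3.7]
shift [  2.   80.7 320. ] turn [ 0.14  0.01 -0.04]
```

View pics/s13.png

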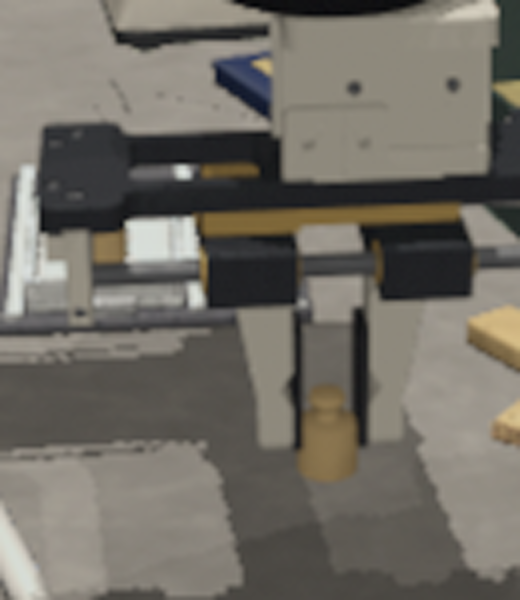

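The third weight is held upright. I'll move it above the near (-y) spot.

>>> carry_out(
  series=[
    [[0,4,16,0,0,0],[0,14,56,0,0,0],[0,28,111,0,0,0],[0,42,166,0,0,0],[0,56,221,0,0,0],[0,69,273,0,0,0],[0,78,308,0,0,0],[0,80.5,320,0,0,0],[0,80.5,320,0,0,0],[0,80.5,320,0,0,0]],
  ],
)

```text
clock: 19.4
tool_pos: [0.4527, 0.0952, 0.0921]
orientation: [130.0, 89.9, -148.4]
force: [-0.5, 0.1, -0.3]
opening: 0.0191
```

```bash
python3 -c "
from h import *
s=snapshot('side'); crop(s,(200,130,150,130),5,'pics/s14.png'); goto(spot(0,-.032,.0268))"
```

```text
t 19.45 tcp [0.4528 0.0951 0.0922] F [-1.  -0.6 -1.2] open 0.0192 q6 [ 36.3   8.5 -35.7  -0.  -45.8 -44.8]
shift [65.4  0.4  1.1] turn [ 0.09 -0.03 -0.03]
```

View pics/s14.png

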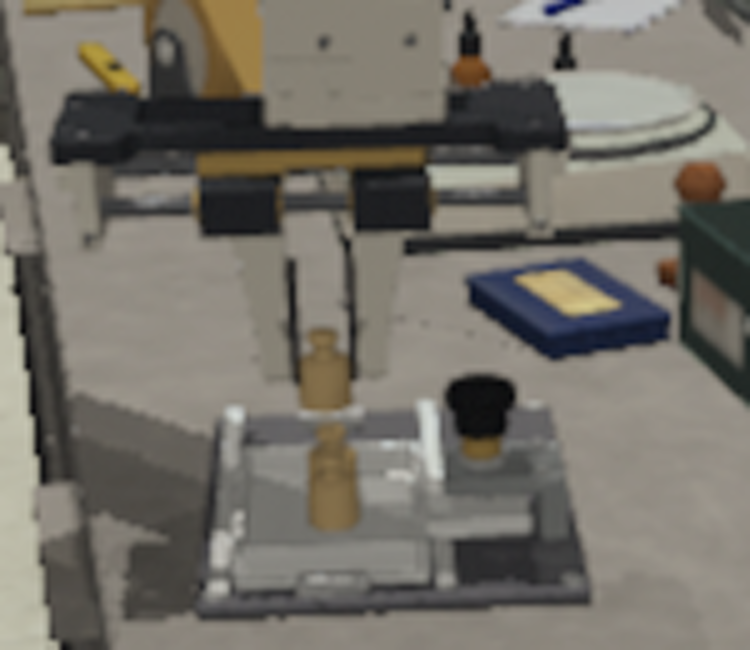

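>>> carry_out(
  series=[
    [[12,0.5,1,0,0,0],[32,0.5,1,0,0,0],[49,0.5,1,0,0,0],[59,0.5,1,0,0,0],[63,0.5,1,0,0,0],[65.5,0.5,1,0,0,0],[65.5,0.5,1,0,0,0]],
  ],
)

```text
clock: 20.32
tool_pos: [0.4529, 0.0971, 0.0271]
orientation: [-47.7, 90.0, 33.9]
force: [-0.1, -0.8, -1.2]
opening: 0.0198
```

>>> carry_out(
  series=[
    [[0,0,0,0,0,0],[0,0,0,0,0,0],[0,0,0,0,0,0]],
  ],
  hand=0.4,
)

```text
clock: 20.7
tool_pos: [0.4529, 0.0971, 0.0272]
orientation: [-46.9, 90.0, 34.6]
force: [0.4, 0.1, 0.2]
opening: 0.0261
```

>>> carry_out(
  series=[
    [[-8,0,0,0,0,0],[-25,0,0,0,0,0],[-50,0,0,0,0,0],[-70,0,0,0,0,0],[-80,0,0,0,0,0],[-80,0,0,0,0,0]],
  ],
)

```text
clock: 21.45
tool_pos: [0.453, 0.0972, 0.1075]
orientation: [-43.0, 89.9, 38.5]
force: [-0.4, -0.4, -0.3]
opening: 0.0263
```

```bash
python3 -c "
from h import *
s=snapshot('side'); crop(s,(200,130,150,130),5,'pics/s15.png'); goto((.5222,.1172,.105))
s=snapshot('top'); crop(s,(140,200,130,105),6,'pics/t15.png')"
```

```text
t 21.5 tcp [0.4526 0.097  0.1068] F [-0.7 -0.  -0.9] open 0.0263 q6 [ 36.6   7.4 -34.7  -0.  -47.9 -45. ]
shift [  1.8 -65.9  30.3] turn [0.14 0.02 0.  ]
```

View pics/s15.png

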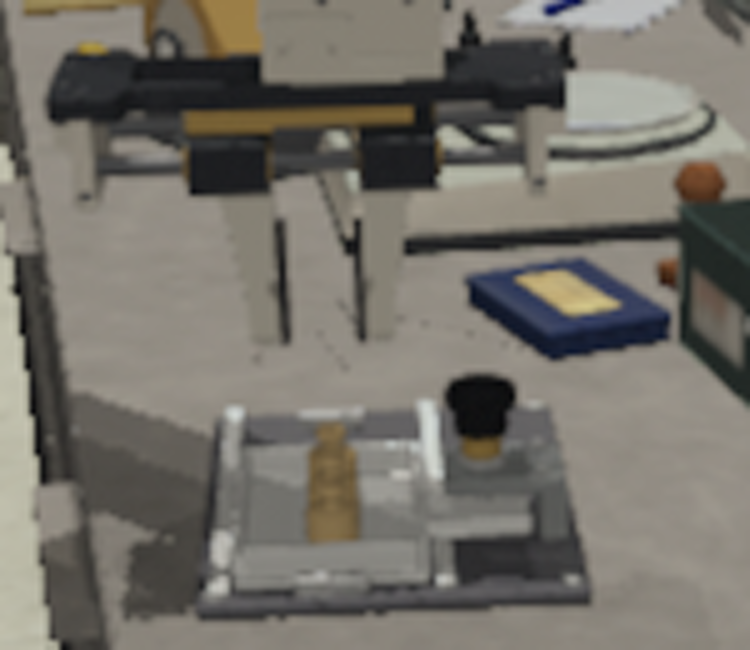

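View pics/t15.png

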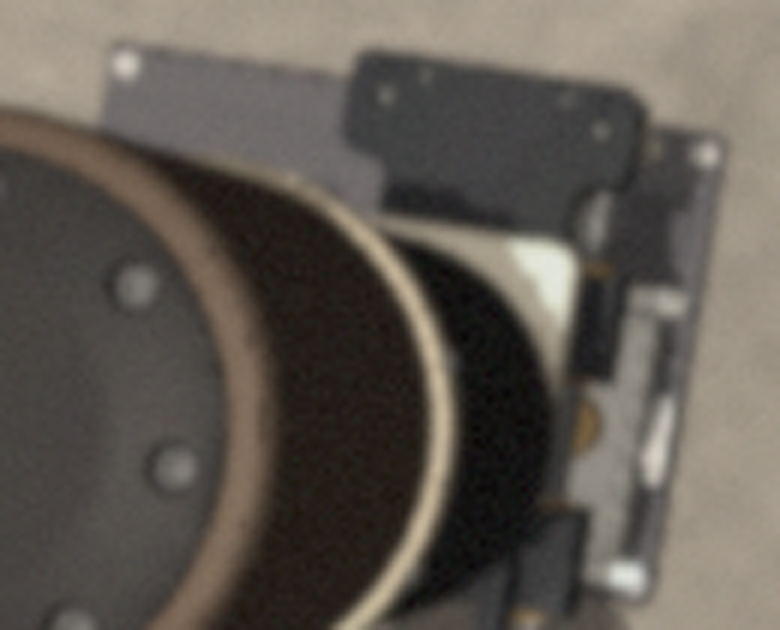

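All three stand in a row in the tray. Now for the knob, with the opening set to 44 mm.

>>> carry_out(
  series=[
    [[0,-8,4,0,0,0],[0,-28,13,0,0,0],[0,-50,23,0,0,0],[0,-64,29,0,0,0],[0,-66,30,0,0,0],[0,-66,30,0,0,0],[0,-66,30,0,0,0]],
  ],
  hand=0,
)

```text
clock: 22.42
tool_pos: [0.5218, 0.1167, 0.1069]
orientation: [105.0, 90.0, -173.5]
force: [-0.7, 0.5, 0.6]
opening: 0.0436
```

```bash
python3 -c "
from h import *
s=snapshot('side'); crop(s,(220,130,150,130),5,'pics/s16.png'); goto((.522,.1175,.047))"
```

```text
t 22.475 tcp [0.5219 0.1168 0.1071] F [-0.1  0.1 -0.3] open 0.0438 q6 [ 33.6  13.8 -26.1  -0.  -50.  -42.1]
shift [60.1 -0.   0.7] turn [0.16 0.01 0.  ]
```

View pics/s16.png

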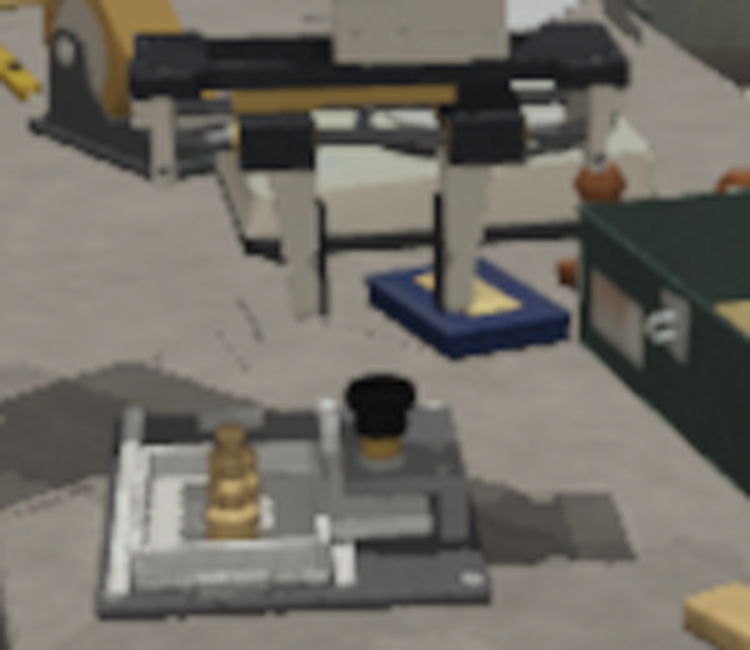

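The jaw centre (column about 380) lines up with the knob at (380,400). I'll descend over the knob.

>>> carry_out(
  series=[
    [[10,0,0.7,0,0,0],[28,0,0.7,0,0,0],[44,0,0.7,0,0,0],[54,0,0.7,0,0,0],[59,0,0.7,0,0,0],[60,0,0.7,0,0,0],[60,0,0.7,0,0,0]],
  ],
)

```text
clock: 23.35
tool_pos: [0.5228, 0.1178, 0.0473]
orientation: [-55.6, 90.0, 25.9]
force: [-0.1, 0.2, -0.6]
opening: 0.0439
```

```bash
python3 -c "
from h import *
s=snapshot('side'); crop(s,(220,150,130,110),6,'pics/s17.png'); goto((.522,.1175,.047))"
```

```text
t 23.4 tcp [0.5228 0.1178 0.0474] F [ 0.   0.8 -0.1] open 0.0436 q6 [ 33.7  18.4 -29.6   0.  -42.  -42.1]
shift [ 0.4  0.7 -0.5] turn [0.16 0.03 0.04]
```

View pics/s17.png

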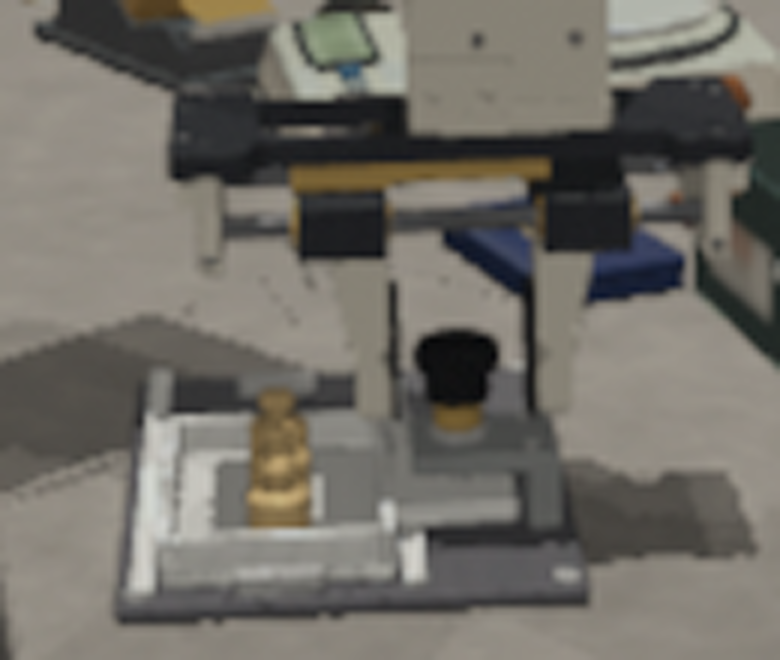

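The jaw centre (column 465) is about 2 mm beyond the knob (457). I'll shift the tool 2 mm, then close.

>>> carry_out(
  series=[
    [[0,1,0,0,0,0],[0,2,0,0,0,0],[0,2,0,0,0,0]],
  ],
)

```text
clock: 23.78
tool_pos: [0.5205, 0.118, 0.0471]
orientation: [-46.2, 90.0, 35.3]
force: [-0.7, -0.7, -0.0]
opening: 0.0439
```

>>> carry_out(
  series=[
    [[0,0,0,0,0,0],[0,0,0,0,0,0],[0,0,0,0,0,0],[0,0,0,0,0,0],[0,0,0,0,0,0]],
  ],
  hand=1,
)

```text
clock: 24.4
tool_pos: [0.5207, 0.118, 0.0469]
orientation: [-73.4, 90.0, 8.2]
force: [1.4, -0.6, -0.9]
opening: 0.028
```

```bash
python3 -c "
from h import *
s=snapshot('side'); crop(s,(220,150,130,110),6,'pics/s18.png'); goto((.522,.1175,.063)); print(get_obs()['moment'])"
```

```text
t 24.45 tcp [0.5207 0.118  0.047 ] F [ 2.  -0.3 -1.4] open 0.028 q6 [ 33.8  18.3 -29.8   0.  -41.9 -42.3]
shift [-16.   -1.3  -0.3] turn [0.16 0.   0.01]
[-0.28234631 -0.50063179 -0.01064343]
```

View pics/s18.png

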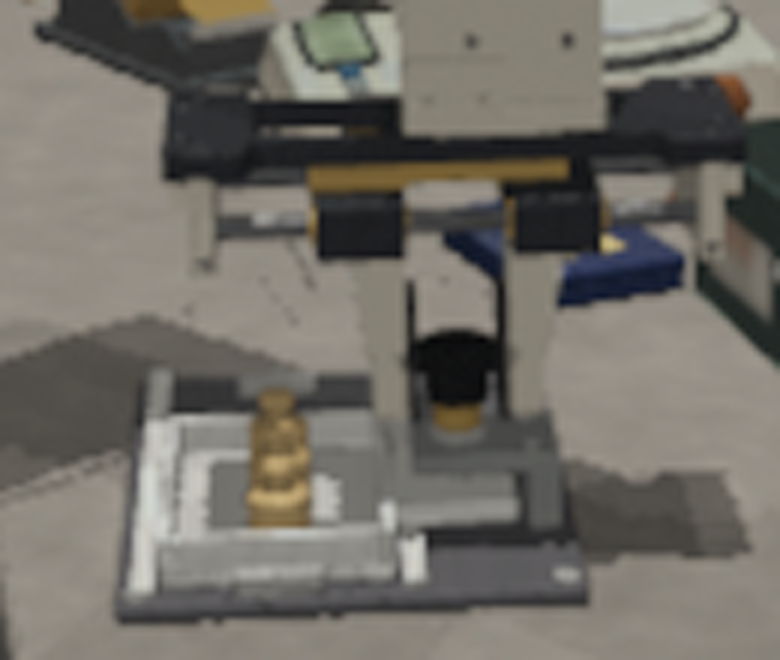

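The knob is gripped at 28 mm opening with a side force of about 2 N. I'll pull up slowly while watching the force.

>>> carry_out(
  series=[
    [[-1,0,0,0,0,0],[-2.5,0,0,0,0,0],[-4,0,0,0,0,0],[-5.5,0,0,0,0,0],[-7,0,0,0,0,0],[-8,0,0,0,0,0],[-8,0,0,0,0,0],[-8,0,0,0,0,0]],
  ],
)

```text
clock: 25.45
tool_pos: [0.5206, 0.118, 0.0547]
orientation: [-37.5, 90.0, 44.1]
force: [6.0, -0.9, -9.5]
opening: 0.0277
```

>>> carry_out(
  series=[
    [[-1,0,0,0,0,0],[-2.5,0,0,0,0,0],[-4,0,0,0,0,0],[-5,0,0,0,0,0],[-6,0,0,0,0,0],[-6,0,0,0,0,0],[-6,0,0,0,0,0]],
  ],
)

```text
clock: 26.32
tool_pos: [0.5206, 0.118, 0.0604]
orientation: [89.6, 90.0, 171.2]
force: [5.4, -0.1, -12.2]
opening: 0.0279
```

```bash
python3 -c "
from h import *
s=snapshot('side'); crop(s,(220,150,130,110),6,'pics/s19.png'); goto((.5207,.118,.063)); print(get_obs()['moment'])"
```

```text
t 26.375 tcp [0.5206 0.118  0.0604] F [  6.5  -0.9 -11.4] open 0.0279 q6 [ 33.8  17.2 -29.1  -0.  -43.7 -42.3]
shift [-2.6 -0.1  0. ] turn [ 0.14  0.   -0.  ]
[-0.26868692 -2.34605888  0.0082868 ]
```

View pics/s19.png

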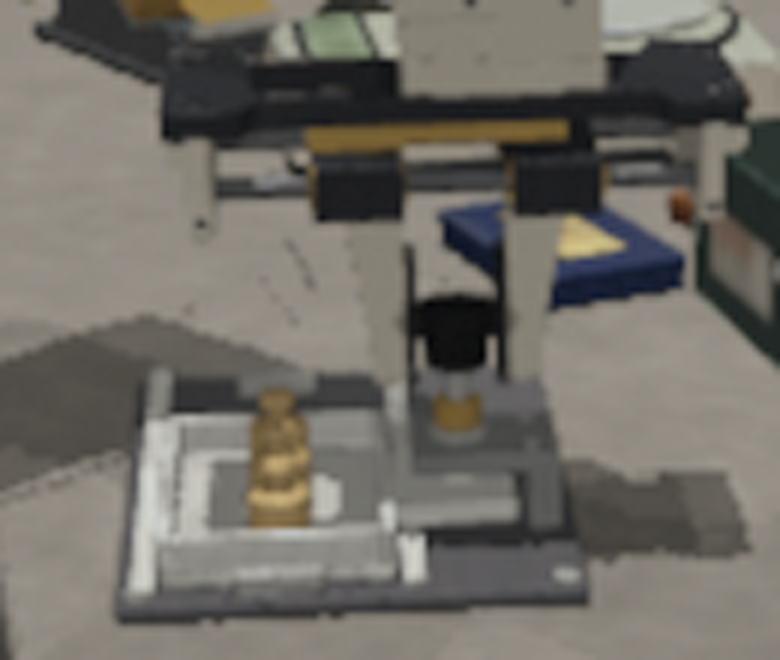

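The knob has risen about 13 mm and the gap below it shows the shaft. I'll ease off the 6 N side load by 1 mm and carry on to the stop.

>>> carry_out(
  series=[
    [[-1,-0.5,0,0,0,0],[-1.5,-1,0,0,0,0],[-2,-1,0,0,0,0],[-2,-1,0,0,0,0]],
  ],
)

```text
clock: 26.88
tool_pos: [0.5207, 0.1178, 0.0625]
orientation: [103.0, 89.9, -175.5]
force: [0.2, 4.0, -12.7]
opening: 0.0282
```

>>> carry_out(
  series=[
    [[-0.5,0,0,0,0,0],[-1,0,0,0,0,0],[-1,0,0,0,0,0]],
  ],
)

```text
clock: 27.25
tool_pos: [0.5207, 0.1178, 0.0631]
orientation: [101.0, 89.9, -177.5]
force: [0.6, 4.5, -18.6]
opening: 0.028
```

>>> carry_out(
  series=[
    [[-0.5,0,0,0,0,0],[-0.5,0,0,0,0,0],[-0.5,0,0,0,0,0]],
  ],
)

```text
clock: 27.62
tool_pos: [0.5207, 0.1178, 0.0632]
orientation: [103.0, 89.9, -175.5]
force: [2.5, 6.2, -22.4]
opening: 0.0279
```

The force climbs sharply (12.7 → 22.4 N) with the TCP no longer rising at +16.2 mm, so the plunger is at its stop. I'll back off 0.5 mm for grip margin and check.

>>> carry_out(
  series=[
    [[0.5,0,0,0,0,0],[0.5,0,0,0,0,0],[0.5,0,0,0,0,0],[0.5,0,0,0,0,0],[0.5,0,0,0,0,0],[0.5,0,0,0,0,0],[0.5,0,0,0,0,0],[0.5,0,0,0,0,0]],
  ],
)

```text
clock: 28.62
tool_pos: [0.5208, 0.1178, 0.0631]
orientation: [103.0, 89.9, -175.4]
force: [0.4, 4.3, -17.9]
opening: 0.028
```

```bash
python3 -c "
from h import *
s=snapshot('side'); crop(s,(220,150,130,110),6,'pics/s20.png'); cv2.imwrite('pics/s20f.png',s['color'][:,:,::-1]); goto((.5207,.118,.063)); print(get_obs()['moment'])
t=snapshot('top'); crop(t,(140,170,320,160),2.5,'pics/t20.png')"
```

```text
t 28.675 tcp [0.5207 0.1178 0.0631] F [ -0.2   6.  -18.2] open 0.0279 q6 [ 33.8  17.  -28.8  -0.1 -44.2 -42.2]
shift [0.1 0.1 0.2] turn [ 0.12 -0.02 -0.08]
[ 1.99072792 -0.08275428  0.01294711]
```

View pics/s20.png

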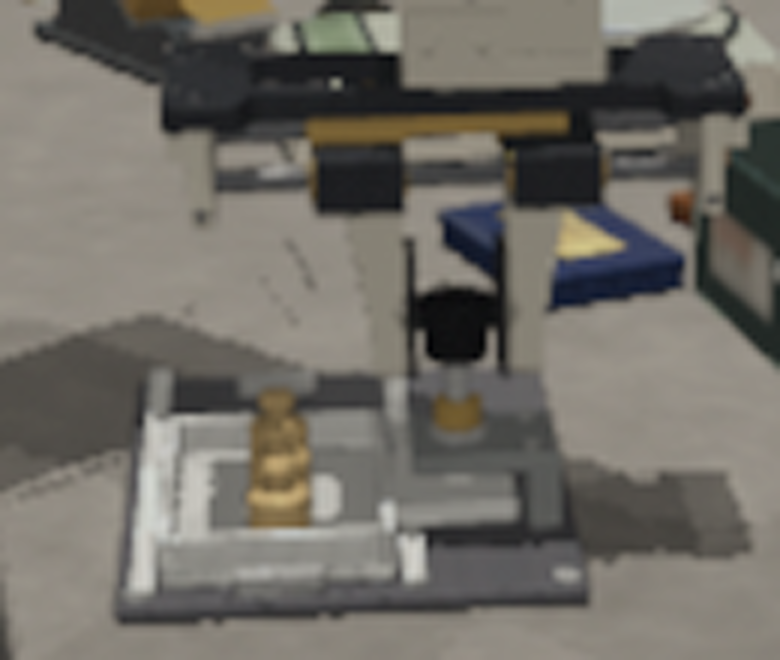

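View pics/s20f.png

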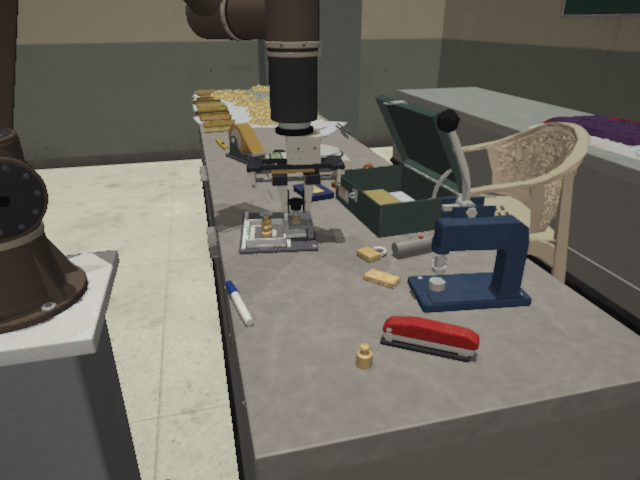

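View pics/t20.png

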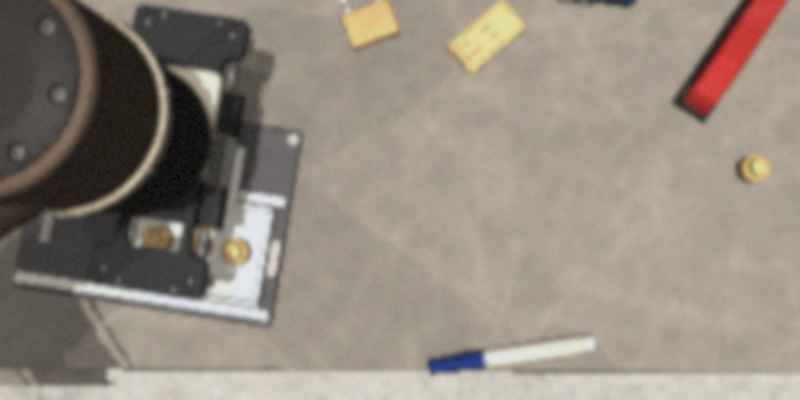

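The knob is raised with its shaft showing at (457,375), and the TCP holds steady at +16.1 mm with 18 N down-force. The tray is at home with three weights upright, and the fourth weight and the bystanders are where they were. I'm handing in.

```bash
python3 -c "
from plant import close_job
print(close_job())"
```

```text
the job is handed in; nothing more can be done
None
```

I stood three of the brass weights upright in a row on the tray floor and left the fourth (nearest the stapler) untouched on the bench. I then gripped the plunger knob, pulled it up to its stop and handed the job in still holding it, at about 29 s of the 72 s allowed.

**Last checks:**
- **Plunger:** the tool had risen 16.1 mm from where I gripped the knob. It stopped rising there while the downward force climbed from about 13 to 22 N, so the plunger was at its stop. I eased off to about 18 N, still above the 12.4 N full spring force, and the position held steady for a second.
- **Scene:** the final pictures showed the tray still at home. The first weight was upright but partly hidden by the arm and the other weights. The padlock, tag bundle, stapler and marker looked unmoved.

**Readings that disagreed:**
- **Grip opening:** it read about 19–20 mm on the 22 mm weights. A test lift showed the first was held firmly, so I put this down to give in the pads.
- **Side force:** a push of about 4–6 N remained on the knob at the end.

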